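# Open the ratchet clamp after glueing

## Task

The glue on the small wooden tray has dried, so open the bar clamp that it sits in: with the fingertips press the clamp's release pad down and, keeping it down, push the sliding jaw back along its bar, away from the tray, all the way to the end stop. Then let go and move clear. Nothing is to be picked up; leave the tray and everything else where it stands.

Things in the scene. Friction and masses are not known exactly. Their poses are not given: they have to be found in the camera images.
- clamp: bar clamp on a plywood board (200 x 340 x 12 mm, fixed, turned any way round). Origin: centre of the board's underside, at desk height. Its y axis runs along the steel ratchet bar (24 mm wide, top 57 mm above the desk) from the fixed jaw (y = -0.14 m, 115 mm high) to the lower end stop (face at y = +0.142 m, 84 mm high); z is up. Opening the clamp is along +y
- jaw (a joint): position of the sliding jaw along the bar, m: 0 is closed on the tray, 0.12 fully back against the end stop. Starts between 0.004 and 0.035. With the release held down it slides with about 2 N of friction; otherwise the ratchet catches within 8 mm and it cannot be pushed back
- jaw_face (a point): on the clamping face of the sliding jaw, 95 mm above the desk. The jaw is a black carriage 56 mm wide, reaching 92 mm from this face in clamp +y: a front upright 18 mm thick (top 115 mm above the desk), a 60 mm long gap open above and at both sides whose floor is the release pad, and a rear upright 14 mm thick (top 112 mm)
- release (a joint): how far the release pad is pressed, m: 0 is up, 0.007 fully down; the ratchet is free beyond about 0.004. At rest it may stand up to 0.004 down when the pawl happens to sit under a tooth. A spring returns it: 2.4 N starts it, 6 N brings it fully down
- pad (a point): centre of the top of the grey ribbed release pad (46 mm across the bar, 52 mm along it), between the two uprights of the sliding jaw; 82 mm above the desk when up, 75 mm when fully down. It moves with the jaw
- push_face (a point): point on the face of the sliding jaw's rear upright that looks at the pad, 56 mm wide, 95 mm above the desk (the upright's top is 17 mm higher), 30 mm in clamp +y from the pad's centre. Push this face towards clamp +y, keeping the pad down, to open the clamp
- end_stop (a point): on the face of the end stop that looks at the sliding jaw, 70 mm above the desk; the carriage's rear meets it when the jaw is fully back
- tray: the small glued wooden tray (open box) 75 mm across the bar, 50 mm along it, 45 mm high, 150 g, loose on a ledge 57 mm above the desk, between the fixed jaw and the sliding jaw. Must stay there. Origin: centre of its underside
- glue: white plastic glue bottle, 36 mm across, 100 mm tall, stands on the clamp's board. Bystander. Origin: centre of its underside
- jar: small glass jar with a steel lid, 42 mm across, 55 mm tall, stands on the clamp's board. Bystander. Origin: centre of its underside
- offcut: wooden offcut 28 x 90 x 20 mm lying on the clamp's board, beside the bar's far half. Bystander. Origin: centre of its underside
- mug: white mug, 76 mm across, 90 mm tall, on the desk to the left. Bystander. Origin: centre of its underside
- screwdriver: black-handled screwdriver 190 mm long lying on the desk to the right. Bystander. Origin: under the middle of its length
- tape: roll of paper tape, 90 mm across, 24 mm high, on the desk to the right. Bystander. Origin: centre of its underside
- carton: cardboard box 70 x 100 x 60 mm on the desk to the left. Bystander. Origin: centre of its underside
There are look-alikes about, which are no part of the job. Leave any red look-alike of the tray alone.

How it is judged:
On the way, in this order (a step that is already met when the one before it is completed fails the run):
1. the fingers press the release pad down (at least 4.5 mm) while the jaw is still near its start (value of joint release above 0.0045 m and contact force between the fingers and release above 1 N and value of joint jaw below 0.07 m), for 0.1 s.
2. the sliding jaw is pushed back to within 6 mm of the end stop (value of joint jaw above 0.114 m), for 0.2 s.
At the end, for the whole second after the job is handed in: the jaw rests within 6 mm of fully back (joint above 0.114 m), the release pad has sprung up again, the tray stands upright within 12 mm of where it was, and no bystander has moved 40 mm or more (value of joint jaw above 0.114 m and velocity of joint jaw between -0.005 and 0.005 m/s and value of joint release below 0.0055 m and distance of tray from where it was at the start of the episode below 0.012 m and angle between tray's own z axis and vertical below 0.1 rad and distance of each of glue, jar, offcut, mug, screwdriver, tape, carton from where it was at the start of the episode below 0.04 m); the robot touches nothing.
It fails at once if the tray was moved 12 mm or more, lifted or tipped (distance of tray from where it was at the start of the episode above 0.012 m or height (world z) of tray above 0.064 m or angle between tray's own z axis and vertical above 0.2 rad).
It fails at once if a bystander was moved 40 mm or more, or lifted (distance of any of glue, jar, offcut, mug, screwdriver, tape, carton from where it was at the start of the episode above 0.04 m or height (world z) of any of glue, jar, offcut above 0.03 m or height (world z) of any of mug, screwdriver, tape, carton above 0.02 m).
It also fails if it takes over 32 s, if anything falls off the work surface, if the arm or the gripper's body presses on something with over 40 N, if the wrist force passes 120 N, or if a joint passes its speed limit or range.

## Robot

A 6-joint arm with a two-finger parallel gripper is mounted at the origin on the work surface. World frame = base frame: x ahead of the robot, y to its left, z up, the work surface at z = 0. Lengths are in m, angles in rad, forces in N, time in s.
With the tool pointing down it reaches from about 0.275 to 0.85 m from the base axis. Payload 19 kg.
Tool frame: the origin (TCP) lies midway between the tips of the shut fingers; the grasp point (between the pads) lies 19 mm behind it; z points along the fingers, y is the direction in which the jaws open and shut (so a half turn about z gives the same grasp; the last joint's range is limited). The gripper opens to 85 mm and grips with 20 to 120 N. Pads are 22 mm wide; open, the fingers measure 114 mm over their backs; the gripper's body (76 mm by 85 mm) begins 54 mm behind the grasp point. The pads swing forward as they close: fully open they stand 13 mm farther back than shut.
Start: joints at [1.093, 0.15, 1.437, -0, 1.554, -0.134], TCP at [0.194, 0.541, 0.231] pointing down, gripper open.
Joint ranges: [-2.8, 2.8], [-0.68, 2.1], [0.12, 2.68], [-1.39, 4.53], [0.16, 2.79], [-2.81, 2.81]. Speed limits (rad/s): [1.89, 1.89, 2.22, 3.01, 3.01, 3.01].

## Interface

Orientations are given as a rotation vector (axis times angle).
In Python, from plant import r gives the robot as it stands. Calls block until the motion is done:
- r.move_pose(position, orientation): joint-space move of the TCP to a pose.
- r.move_straight(position, rotation=None, vel=0.15, contact_N=None): straight line of the TCP; rotation=None keeps the orientation; vel is the mean speed in m/s. With contact_N (N) it stops when the force on the tool has changed by that much, and returns True; else False.
- r.goto_joints(angles): joint-space move.
- r.set_gripper(opening, f_grip=None): finger opening in m; f_grip is the grip in N (None keeps the last); returns when the fingers have stopped.
- r.sleep(seconds).
- r.ik(position, orientation): joint angles nearest the present ones, or None.
- r.grab_frame(name): name is "side" or "top" or "wrist"; returns the picture (480x640x3 uint8, red, green, blue); there is no depth.
- r.camera_params(name): a dict with "fx", "fy", "cx", "cy" (pixels), "R" (3x3) and "t" (3): a world point X has camera coordinates R X + t; the wrist camera has in their place "tool_from_camera" (4x4, takes a point from camera to tool coordinates, whose origin is the TCP and whose axes are the flange's). Camera axes: x right, y down, z forward; pixel columns grow to the right and rows downward; lengths in m; the calibration is good to about 2 mm. A picture is of the moment at which its call begins: read the wrist's pose just before it. camera_params takes no time and is no camera call.
A pose or a line that the arm cannot do raises r.MotionError and nothing moves.
- r.finish_job(): hands the job in, once; it reports no verdict.
Trained networks look in the newest picture that a camera, given by its name, has taken for a name from the list of things; names that differ only in an ending like _2 or _b are one class to them, and where a whole thing is asked for, a point or a joint stands for the part that bears it (a point fixed in the world has none). Each returns a list of dicts, best first, with "confidence" (0 to 1); they miss things now and then, are a little off and sometimes report something else, mostly with a low value. They report only what shows in the picture. A call takes as long as a camera call. They do not tell look-alikes from the thing itself.
- r.recognise(camera, thing): "position" ([x, y, z] in m, in the coordinates of the camera as it stood for that picture, good to about 4 mm: the middle of the surface that is visible of it).
Readings, each from a call of its own:
- r.read_time(): time.
- r.read_qpos(): joint angles.
- r.read_qd(): joint speeds.
- r.read_joint_torque(): joint torques, N m.
- r.read_tool_pos(): TCP position.
- r.read_tool_rot(): TCP orientation.
- r.read_ft_force(): force on the tool from outside, world axes, zero at the start.
- r.read_wrist_torque(): the same for the moment, N m.
- r.read_width(): finger opening in m.
Only numpy, scipy, OpenCV 4.12 (cv2) and the standard library are available. Lean on these libraries where they do the work, as an engineer would, in place of code of your own. Each camera call takes 0.05 s, during which the arm holds its last target.

## Working session

There is one attempt and no reset: what is moved stays moved. The work goes in short steps, each a Python script; the robot and the scene stay as the last script left them, time stands still between calls to the robot, and variables do not carry over. Pictures are saved under pics/ and viewed, and the job is handed in when it is done.

```bash
mkdir -p pics; ls
python3 - <<'E'
from plant import r
import cv2
for n in ("side","top","wrist"):
    im=r.grab_frame(n); cv2.imwrite(f"pics/a_{n}.png",im[:,:,::-1])
    for th in ("clamp","jaw","pad","tray","end_stop"):
        try: print(n,th,[(d['confidence'],[round(float(x),3) for x in d['position']]) for d in r.recognise(n,th)])
        except Exception as e: print(n,th,e)
    print(r.camera_params(n))
print(r.read_time(),r.read_tool_pos(),r.read_tool_rot(),r.read_width())
E
```

```text
pics
side clamp [(0.95, [0.067, 0.109, 1.347])]
side jaw [(0.81, [0.069, 0.035, 1.332])]
side pad [(0.57, [0.071, 0.03, 1.336])]
side tray [(0.74, [-0.002, 0.072, 1.272]), (0.74, [-0.156, -0.06, 1.571])]
side end_stop [(0.84, [0.068, 0.109, 1.351]), (0.58, [0.07, 0.033, 1.332])]
{'fx': 614.9022436205813, 'fy': 614.9022436205813, 'cx': 320.39984957979163, 'cy': 239.08991494301281, 'R': array([[ 0.99564642, -0.09244183, -0.01194616],
       [-0.0613235 , -0.55311679, -0.8308437 ],
       [ 0.07019709,  0.82795914, -0.55637761]]), 't': array([-0.49500834,  0.1084655 ,  1.37942954])}
top clamp [(0.57, [0.031, -0.072, 1.183])]
top jaw [(0.86, [0.046, -0.068, 1.117])]
top pad [(0.71, [0.041, -0.072, 1.112])]
top tray [(0.91, [0.274, 0.223, 1.16]), (0.68, [-0.235, 0.132, 1.171]), (0.67, [0.095, 0.005, 1.128])]
top end_stop [(0.84, [0.03, -0.076, 1.181])]
{'fx': 471.75544629470784, 'fy': 471.75544629470784, 'cx': 318.58866155016284, 'cy': 233.37656792803213, 'R': array([[-0.02520598, -0.99957641, -0.01454826],
       [-0.99829649,  0.02593437, -0.05226401],
       [ 0.05261917,  0.01320611, -0.99852733]]), 't': array([0.01766939, 0.48551653, 1.16560865])}
wrist clamp []
wrist jaw []
wrist pad []
wrist tray [(0.58, [-0.237, 0.255, 0.422])]
wrist end_stop []
{'fx': 382.99940816731515, 'fy': 382.99940816731515, 'cx': 315.4161705577143, 'cy': 239.80360544428453, 'tool_from_camera': array([[ 3.47164167e-04, -9.57677464e-01, -2.87843282e-01,
         7.28710574e-02],
       [ 9.99999757e-01,  5.06562579e-04, -4.79286792e-04,
        -6.67700979e-04],
       [ 6.04812795e-04, -2.87843046e-01,  9.57677407e-01,
        -1.43281723e-01],
       [ 0.00000000e+00,  0.00000000e+00,  0.00000000e+00,
         1.00000000e+00]])}
0.9 [0.19379929 0.54131822 0.23125315] [-5.37346171e-01 -3.09525475e+00  2.08940232e-04] 0.08534682062843423
```

View pics/a_top.png

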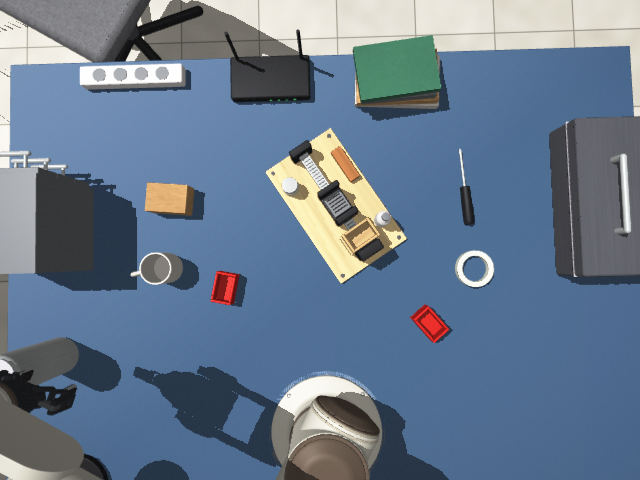

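View pics/a_side.png

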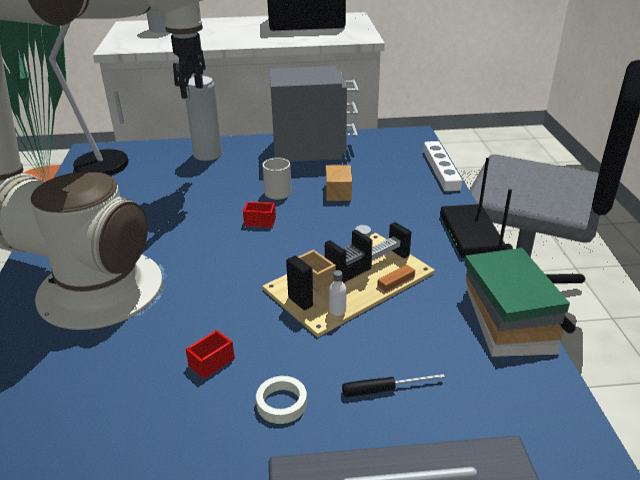

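Candidates in the top image are the wooden tray in the clamp at (360,237) and two red look-alikes at (225,288) and (430,323), which I'll leave alone. There is only one clamp. Its sliding jaw and pad are at (337,203), the fixed jaw at (370,250), and the end stop at (300,151). Opening therefore runs up and left in the image. Next I'll fit the board and move the wrist camera above the jaw.

```bash
cat > h.py <<'E'
import numpy as np, cv2
from plant import r
from scipy.spatial.transform import Rotation as Ro
def cam(n):
    p=r.camera_params(n)
    if 'R' in p: return p,np.array(p['R']),np.array(p['t'])
    T=np.eye(4);T[:3,:3]=Ro.from_rotvec(r.read_tool_rot()).as_matrix();T[:3,3]=r.read_tool_pos()
    M=np.linalg.inv(T@p['tool_from_camera']); return p,M[:3,:3],M[:3,3]
def back(c,uv,z):
    p,R,t=c; d=R.T@np.array([(uv[0]-p['cx'])/p['fx'],(uv[1]-p['cy'])/p['fy'],1]); o=-R.T@t
    return o+d*(z-o[2])/d[2]
def proj(c,X):
    p,R,t=c; q=R@np.asarray(X)+t; return np.array([p['fx']*q[0]/q[2]+p['cx'],p['fy']*q[1]/q[2]+p['cy']])
def world(c,x): return c[1].T@(np.array(x)-c[2])
E
python3 - <<'E'
from h import *
c=cam('top')
for uv in [(330,128),(266,171),(407,240),(342,283)]: print(uv,back(c,uv,0.012).round(4))
for n,x in [('pad',[0.041,-0.072,1.112]),('jaw',[.046,-.068,1.117]),('end',[.03,-.076,1.181]),('tray',[.095,.005,1.128])]: print(n,world(c,x).round(4))
s=cam('side'); print('side',world(s,[.071,.03,1.336]).round(4),world(s,[-.002,.072,1.272]).round(4))
im=cv2.imread('pics/a_top.png')[115:295,250:420]; cv2.imwrite('pics/a_crop.png',cv2.resize(im,None,fx=3.3,fy=3.3,interpolation=cv2.INTER_CUBIC))
E
```

```text
(330, 128) [ 0.7518 -0.0303  0.012 ]
(266, 171) [0.6467 0.1338 0.012 ]
(407, 240) [ 0.4636 -0.2145  0.012 ]
(342, 283) [ 0.3609 -0.0498  0.012 ]
pad [ 0.5532 -0.0385  0.0823]
jaw [ 0.5493 -0.0433  0.0771]
end [ 0.5611 -0.0267  0.0138]
tray [ 0.4758 -0.0903  0.0615]
side [ 0.5653 -0.0449  0.0826] [ 0.4856 -0.1144  0.0842]
```

View pics/a_crop.png

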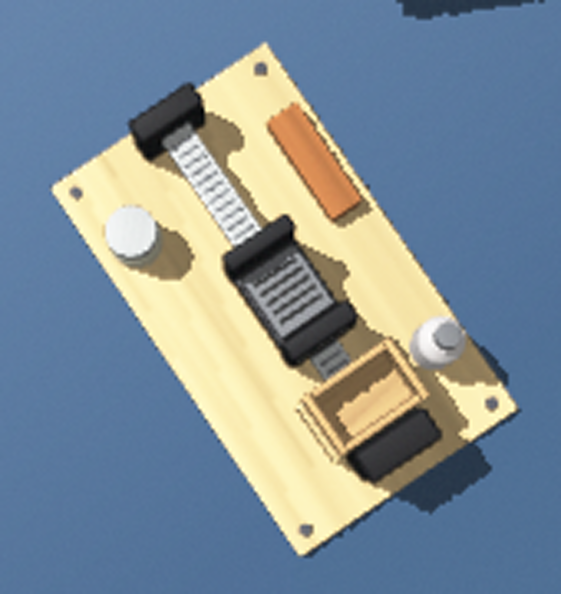

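```bash
cat >> h.py <<'E'
C=np.array([0.5558,-0.0402,0.]); TH=np.arctan2(.184,.287)
Y=np.array([np.cos(TH),np.sin(TH),0]); X=np.array([np.sin(TH),-np.cos(TH),0])
def P(x,y,z): return C+X*x+Y*y+np.array([0,0,z])
def rot(s=-1):
    x=s*Y; z=np.array([0,0,-1.]); return Ro.from_matrix(np.column_stack([x,np.cross(z,x),z])).as_rotvec()
E
python3 - <<'E'
from h import *
for s in (-1,1):
  for y,z in ((0,.25),(0.005,.07),(.105,.07)):
    q=r.ik(P(0,y,z),rot(s)); print(s,y,None if q is None else np.round(q,2))
r.set_gripper(0)
r.move_pose(P(0,0.005,.25),rot(-1))
c=cam('wrist'); im=r.grab_frame('wrist').copy(); cv2.imwrite('pics/w1.png',im[:,:,::-1])
for th in ('pad','jaw','push_face','tray','end_stop'):
    for d in r.recognise('wrist',th):
        w=world(c,d['position']); print(th,d['confidence'],w.round(4),'clamp',((w-C)@X).round(4),((w-C)@Y).round(4))
# overlay model
def L(a,b,col=(255,0,0)): cv2.line(im,tuple(map(int,proj(c,a))),tuple(map(int,proj(c,b))),col,1)
L(P(0,-.1,.057),P(0,.142,.057))
L(P(-.028,.142,.07),P(.028,.142,.07))
for a,b in (((-.1,-.17),(-.1,.17)),((.1,-.17),(.1,.17)),((-.1,.17),(.1,.17))): L(P(*a,.012),P(*b,.012),(0,255,0))
cv2.imwrite('pics/w1o.png',im[:,:,::-1]); print(r.read_time(),r.read_width(),r.read_tool_pos())
E
```

```text
-1 0 [-0.21  0.11  1.45 -0.    1.59 -2.35]
-1 0.005 [-0.2   0.23  1.68 -0.    1.23 -2.35]
-1 0.105 [-0.09  0.39  1.47 -0.    1.28 -2.23]
1 0 [-0.21  0.11  1.45 -0.    1.59  0.79]
1 0.005 [-0.2   0.23  1.68 -0.    1.23  0.8 ]
1 0.105 [-0.09  0.39  1.47 -0.    1.28  0.91]
pad 0.74 [ 0.5499 -0.0422  0.0841] clamp -0.0015 -0.006
pad 0.54 [ 0.5578 -0.0427  0.084 ] clamp 0.0032 0.0004
jaw 0.81 [ 0.5548 -0.0377  0.0834] clamp -0.0026 0.0005
push_face 0.77 [ 0.5583 -0.0401  0.086 ] clamp 0.0013 0.0022
push_face 0.44 [ 0.6546 -0.0675  0.0333] clamp 0.0763 0.0685
tray 0.9 [ 0.4758 -0.0923  0.0682] clamp 0.0007 -0.0955
tray 0.78 [0.3923 0.2141 0.0158] clamp -0.3023 -0.0004
end_stop 0.7 [ 0.529  -0.0471  0.0127] clamp -0.0087 -0.0263
4.4 0.00038390551172420276 [ 0.56002637 -0.03723052  0.24998486]
```

View pics/w1o.png

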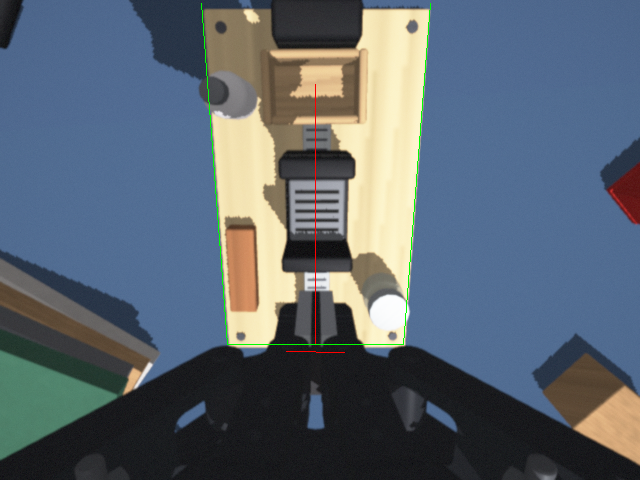

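Run:
```python
from h import *
c=cam('wrist')
for uv,z in (((317,152),.115),((317,178),.115),((317,182),.081),((317,239),.081),((317,248),.112),((317,271),.112),((290,210),.081),((347,210),.081)):
    w=back(c,uv,z)-C; print(uv,z,(w@X).round(4),(w@Y).round(4))
im=cv2.imread('pics/w1.png')[130:300,240:400]; cv2.imwrite('pics/w1c.png',cv2.resize(im,None,fx=3.5,fy=3.5,interpolation=cv2.INTER_CUBIC))
```

```text
(317, 152) 0.115 -0.0005 -0.05
(317, 178) 0.115 -0.0005 -0.0316
(317, 182) 0.081 -0.0007 -0.0239
(317, 239) 0.081 -0.0007 0.0246
(317, 248) 0.112 -0.0006 0.0226
(317, 271) 0.112 -0.0007 0.0416
(290, 210) 0.081 0.0218 -0.0006
(347, 210) 0.081 -0.0257 -0.0006
```

View pics/w1c.png

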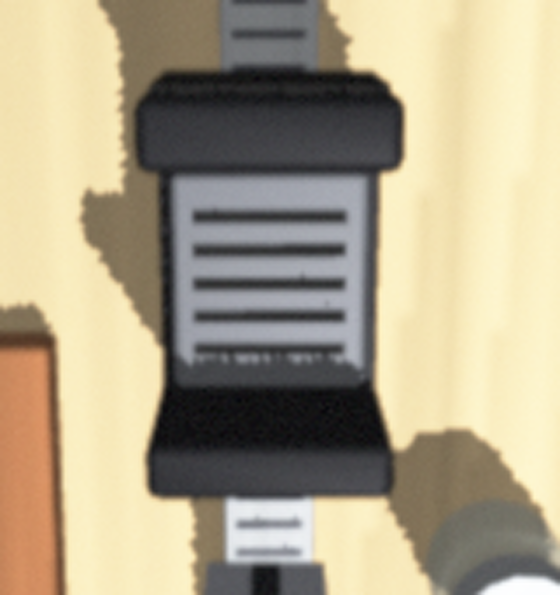

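The close view shows the pad centred at about clamp (-0.001, -0.001). It spans pixels x 290–347 and y 182–239, with front upright top edges at rows 152–178 and the rear upright top ending at row 271. That puts the jaw at about 0.021. Next step is to press.

Run:
```python
from h import *
r.move_straight(P(-.001,.004,.13),rot(-1),vel=.15)
r.move_straight(P(-.001,.004,.092),vel=.08)
print(r.read_ft_force().round(2))
print(r.move_straight(P(-.001,.004,.070),vel=.02,contact_N=12))
print(r.read_tool_pos(),r.read_ft_force().round(2)); r.sleep(.3)
print(r.read_tool_pos(),r.read_ft_force().round(2),r.read_time())
cv2.imwrite('pics/w2.png',r.grab_frame('wrist')[:,:,::-1]);cv2.imwrite('pics/s2.png',r.grab_frame('side')[140:340,230:460,::-1].repeat(3,0).repeat(3,1)[:600,:690])
```

```text
[ 0.36 -0.46  0.22]
True
[ 0.55895607 -0.03712177  0.07495739] [-1.04  1.31  9.21]
[ 0.55897416 -0.03713252  0.07493666] [-0.9   1.77 10.28] 7.1083
```

View pics/s2.png

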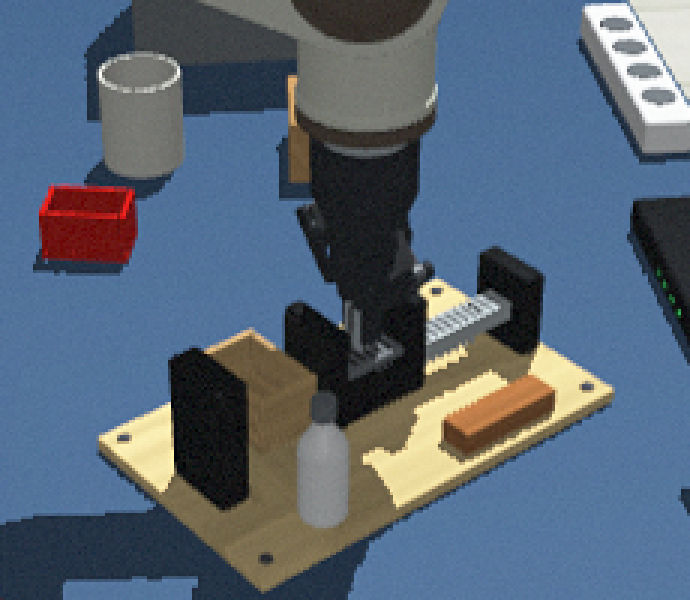

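View pics/w2.png

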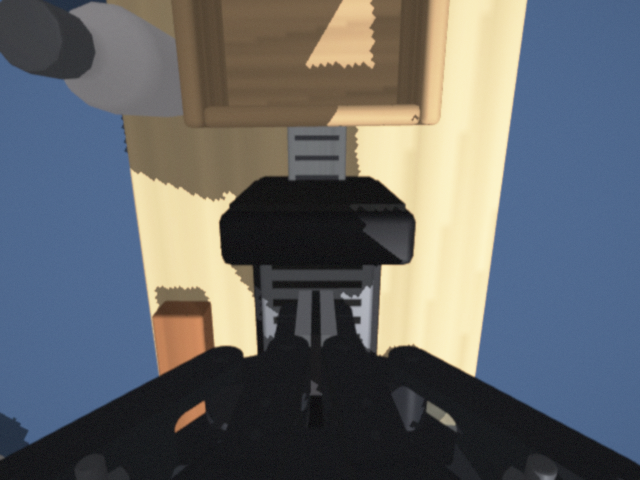

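The fingertips are on the pad between the uprights, at TCP z 0.075 with 10 N, so it is fully down. Now I'll push back while holding it down.

Run:
```python
from h import *
for y in (.03,.06,.09,.105,.125):
    h=r.move_straight(P(-.001,y,.0742),vel=.05,contact_N=20)
    p=r.read_tool_pos(); print(y,h,((p-C)@Y).round(4),p[2].round(4),r.read_ft_force().round(2),r.read_time())
    if h: break
r.sleep(.3);p=r.read_tool_pos(); print(((p-C)@Y).round(4),p[2].round(4),r.read_ft_force().round(2))
cv2.imwrite('pics/s3.png',r.grab_frame('side')[140:340,230:460,::-1].repeat(3,0).repeat(3,1)[:600,:690])
```

```text
0.03 False 0.0308 0.075 [-0.24  3.75 11.42] 7.875
0.06 False 0.0608 0.075 [ 0.09  3.08 10.79] 8.625
0.09 False 0.0908 0.075 [ 0.7   3.95 10.73] 9.375
0.105 False 0.1058 0.075 [ 0.03  3.59 10.54] 9.825
0.125 True 0.1209 0.0749 [-5.76 -3.38 10.92] 10.2083
0.1209 0.0749 [-6.26 -3.04  8.88]
```

View pics/s3.png

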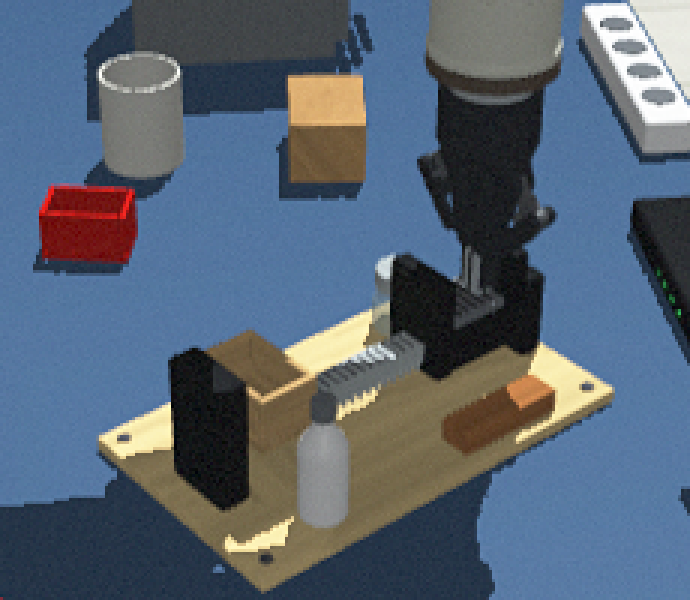

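The carriage now sits against the end stop. The force along the bar reversed to resist at y 0.121, where I predicted about 0.117. Lifting straight up.

Run:
```python
from h import *
p=r.read_tool_pos()
r.move_straight([p[0],p[1],.09],vel=.05)
q=P(-.001,.112,.25); r.move_straight([p[0],p[1],.13],vel=.1)
r.move_straight(P(-.001,.095,.25),vel=.15); r.sleep(.3)
print(r.read_ft_force().round(2),r.read_time())
c=cam('wrist');im=r.grab_frame('wrist').copy();cv2.imwrite('pics/w4.png',im[:,:,::-1])
for d in r.recognise('wrist','pad'): w=world(c,d['position'])-C; print(d['confidence'],(w@X).round(4),(w@Y).round(4),w[2].round(4))
for d in r.recognise('wrist','tray'): print('tray',d['confidence'],world(c,d['position']).round(4))
cv2.imwrite('pics/s4.png',r.grab_frame('side')[140:340,230:460,::-1].repeat(3,0).repeat(3,1)[:600,:690])
```

```text
[0.37 0.23 0.17] 12.8333
0.85 -0.0008 0.0975 0.0788
0.61 -0.0125 0.0265 0.0133
tray 0.55 [ 0.5013 -0.0805  0.0633]
```

View pics/w4.png

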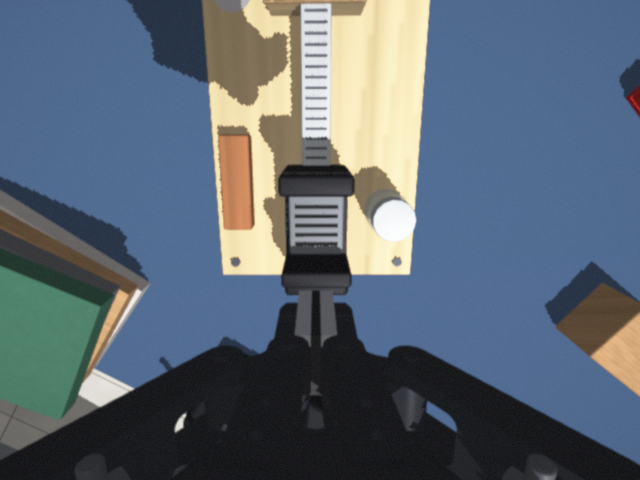

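View pics/s4.png

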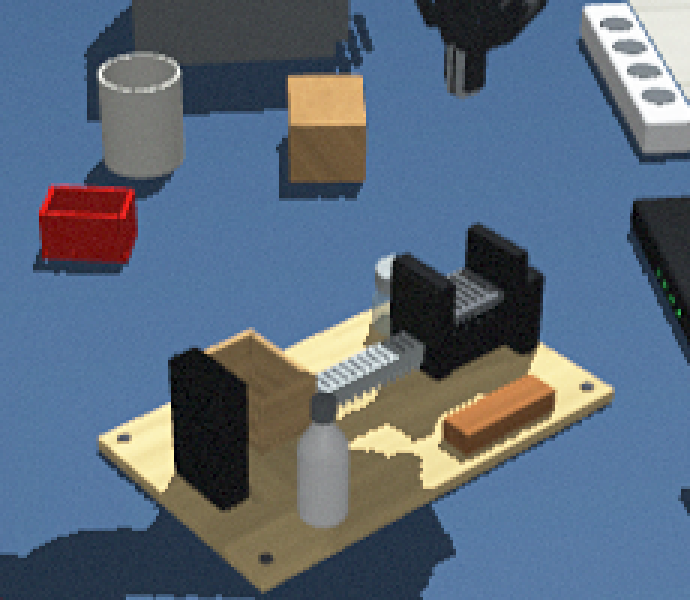

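Run:
```python
from h import *
c=cam('wrist'); 
for v,z in((166,.115),(293,.112)): print(((back(c,(317,v),z)-C)@Y).round(4))
r.finish_job()
```

```text
0.0493
0.1498
the job is handed in; nothing more can be done
```

The clamp is open: I pressed the release pad fully down with the closed fingertips and pushed the sliding jaw back to the end stop. I then lifted straight off and handed the job in at about 13 s of the 32 s; no verdict was reported.

- **Press:** the fingertips held the pad at 75 mm above the desk with about 10 N, while the jaw was still at about 0.021 m.
- **Push:** the pad stayed fully down the whole way. The contact stop tripped within about 4 mm of where I expected the end stop.
- **Jaw position:** the front upright's edge gives about 0.119 m, and the network's fix on the pad (0.0975 m along the bar) gives 0.1195 m. Both are above the 0.114 m needed.
- **Rest of the scene:** the last side view shows the tray, glue, jar, offcut, mug and carton where they were. It did not cover the screwdriver, tape or second red tray, but the arm never went near them. The tool force was about zero, so the robot was touching nothing.

Two checks disagreed or were weak:
- **Rear edge:** this reading was about 8 mm past the end stop's face, probably because the black end stop runs into the black carriage in the picture.
- **Release pad:** I did not measure its return separately. The network put it at about 79 mm above the desk, which is within its error of fully up or resting on a tooth.

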